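# Set the helium regulator to its mark and lock it

## Robot

A 6-joint arm with a two-finger parallel gripper is mounted at the origin on a cart in front of the work surface, level with it; the furniture and walls round the work are solid. World frame = base frame: x ahead of the robot, y to its left, z up, the work surface at z = 0. Lengths are in m, angles in rad, forces in N, time in s.
With the tool pointing down it reaches from about 0.375 to 0.9 m from the base axis. Payload 3.1 kg.
Tool frame: the origin (TCP) lies at the very end of the fingers, on their centre line; the grasp point (between the pads) lies 19 mm behind it; z points along the fingers, y is the line along which they close (so a half turn about z gives the same grasp; the last joint's range is limited). The gripper opens to 85 mm and grips with 20 to 120 N. Pads are 22 mm wide; open, the fingers measure 114 mm over their backs; the gripper's body (76 mm by 85 mm) begins 54 mm behind the grasp point. The pads swing forward as they close: fully open they stand 13 mm farther back than shut.
Start: joints at [-1.411, 0.527, 1.433, -0, 1.181, -0.178], TCP at [0.208, -0.589, 0.231] pointing down, gripper open.
Joint ranges: [-3.08, 3.08], [-0.75, 2.2], [0.22, 2.44], [-1.43, 4.57], [0, 2.65], [-2.85, 2.85]. Speed limits (rad/s): [2.79, 2.79, 3.14, 3.14, 3.14, 3.14].

## Interface

Orientations are given as a unit quaternion [x, y, z, w].
In Python, from station import manip gives the robot as it stands.
- The arm moves only by the shell command python3 -m handwheel 'ROWS' [FORCE]. ROWS is JSON, a list of rows, each a list of 7 numbers: the shift along the world's x, y, z in mm, then the turn, a rotation vector about the world's x, y, z in degrees, then the opening, from 0 (shut) to 1 (fully open). A call has exactly 10 rows; each row shifts and turns the commanded pose from where the row before left it; what a row does not reach is not made up. A row lasts 1/8 s, in which the tool goes at most 62.5 mm and 10.7 degrees, less where a joint would pass 70% of its speed; a pose out of reach is approached as far as the arm can. A call is refused whole if a number of a shift passes 62.5 or a number of a turn 10.7, either way. A call with a gripper value outside its range is refused whole. The fingers move at their own pace and stop on an object; FORCE is the grip in N (left out, the last holds). Time passes only in rows, so rows that do not move let the fingers close, or fill a call up. It gives the time, the measured TCP pose, the force, the opening and the grip force at its end, in the units of the state.
- manip.sense(): the state, without advancing time (a new reading comes with each control period).
- manip.snapshot(name): name is "scene" or "side" or "wrist"; returns the picture (400x640x3 uint8, red, green, blue); there is no depth.
- manip.get_calibration(name): a dict with "K" (3x3 intrinsics, pixels), "rvec" (rotation vector, rad) and "tvec" (3), from world to camera coordinates, as OpenCV has them. Camera axes: x right, y down, z forward; pixel columns grow to the right and rows downward; lengths in m; the calibration is good to about 2 mm. A picture is of the moment at which its call begins: read the wrist's pose just before it. get_calibration takes no time and is no camera call; for the wrist camera it gives the pose at the moment of the call.
- manip.sign_off(): hands the job in; it is judged then, once.
The state is a dict: "t": time; "q": joint angles; "qd": joint speeds; "tau": joint torques, N m; "tcp_pos": TCP position; "tool_rot": TCP orientation; "force": force on the tool from outside, world axes, zero at the start; "ft_torque": the same for the moment, N m; "finger_gap": opening from 0.0 (shut) to 1.0 (fully open); "gripper_force": force on a finger pad.
Only numpy, scipy, OpenCV 4.12 (cv2) and the standard library are available. Lean on these libraries where they do the work, as an engineer would, in place of code of your own. Each camera call takes 0.05 s, during which the arm holds its last target. There are 200 camera calls.

## Task

Two filling regulators are screwed to the worktop. On the blue one, turn the black knob until its white pointer line is at the red mark on the dial and leave it there; then slide that regulator's yellow lock away from you, fully home over the knob. Do not touch the green regulator.

Things in the scene. Friction and masses are not known exactly. Their poses are not given: they have to be found in the camera images.
- blue_station_knob_grip (a point): Black knob of the blue regulator: upright bar 40 long, 14 thick, z 30.5 to 81.5 mm over the worktop, on a flange of radius 34, top z 30.5. Point: on its vertical axis, z 62. x axis: along the bar to the pointer end (white line). Turns about the vertical, 80 deg either way of the way the lock slides; friction 0.05 N m holds it. It starts 25 to 80 deg clockwise (from above) of the mark.
- blue_station_mark (a point): Red mark, 10 x 6 x 3 mm, on the white dial round the blue regulator's knob, 41 mm from the knob's axis, z 26 mm; it stays put in a run. x axis: level, outward from the knob's axis through the mark; the knob is set when its pointer points this way. (A power strip hangs and a bag stands at the back left, about x 0.68, y 0.15 to 0.3: swing over close to the robot.)
- blue_station_lock_tab (a point): Yellow grip tab of the blue lock: upright, 24 long (along the slide), 18 thick, z 36.5 to 85 mm; forked plate (82 wide) and rails round its foot: top z 37. Point: mid-tab, z 66. x axis: the locking direction, straight to the knob's axis; the fork passes beside the bar. Point to knob axis: 120 mm at the start, 65 fully home at its stop. Friction 2 N, no spring, stays where left.
- green_station: Second regulator, of the same sizes, not to be touched. Both are low blocks 250 x 108 x 22 mm (this one green), screwed to the worktop, long side roughly away from the robot, each with knob, mark and lock. Origin: on the worktop under the block; x axis along it, away from the robot; its knob's axis 35 mm along +x, its tab 85 mm along -x. The two origins are over 0.2 m apart.

How it is judged:
By the outcome, as a careful person would: the job done as asked, in the order asked, and still so for the second after the job is handed in, with the robot touching nothing.
It also fails if it takes over 42 s, if anything falls off the work surface, if the arm or the gripper's body presses on something with over 40 N, if the wrist force passes 120 N, or if a joint passes its speed limit or range.

## Working session

There is one attempt and no reset: what is moved stays moved. The work goes in short steps, Python scripts to look and compute and a shell command to move; the robot and the scene stay as the last step left them, time stands still between calls to the robot, and variables do not carry over. Pictures are saved under pics/ and viewed, at most 10 in all, crops included, and the job is handed in when it is done.

```bash
mkdir -p pics; ls
python3 - <<'E'
from station import manip
import cv2,numpy as np
for n in("scene","side"):
    im=manip.snapshot(n); cv2.imwrite(f"pics/{n}0.png",im[:,:,::-1])
    c=manip.get_calibration(n); R=cv2.Rodrigues(c["rvec"])[0]; print(n,-R.T@c["tvec"],R[2])
s=manip.sense();print(s["t"],s["tcp_pos"],s["tool_rot"],s["finger_gap"])
E
```

```text
pics
scene [ 0.04136155 -0.83285642  0.45097313] [ 0.55256817  0.72420038 -0.41255573]
side [ 0.27291472 -0.70370605  0.65721026] [ 0.33247669  0.64777713 -0.68545171]
0.1 [ 0.2076405  -0.58881635  0.23042444] [ 9.85687325e-01  1.68580978e-01  1.48410773e-05 -9.75548588e-04] 0.9999543759774088
```

View pics/scene0.png

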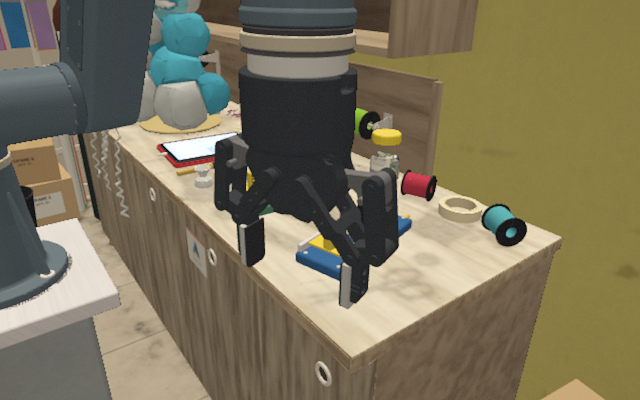

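View pics/side0.png

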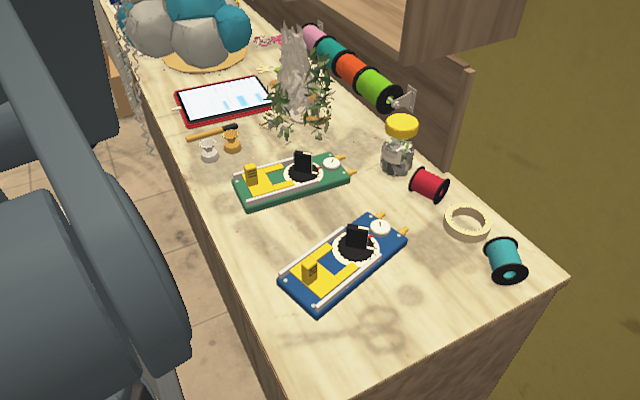

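The side view shows the blue block with its corners at about (278,281), (317,317), (407,240) and (372,212), the tab at (310,270) and the knob at (357,237). The green block is behind it. I'll enlarge this area.

Run:
```python
import cv2
im=cv2.imread("pics/side0.png")[200:325,265:425]
cv2.imwrite("pics/crop1.png",cv2.resize(im,None,fx=4.8,fy=4.8,interpolation=cv2.INTER_CUBIC))
```

```text
(no output)
```

View pics/crop1.png

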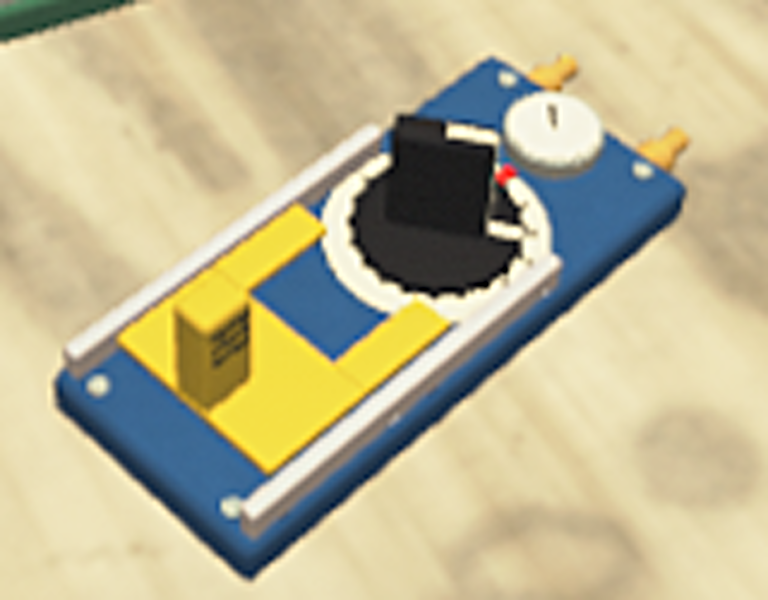

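```bash
cat > h.py <<'E'
from station import manip
import cv2,numpy as np
def ray(c,px,z):
    R=cv2.Rodrigues(np.array(c["rvec"]))[0]; o=-R.T@np.ravel(c["tvec"])
    d=R.T@np.linalg.solve(c["K"],[px[0],px[1],1]); return o+d*(z-o[2])/d[2]
def proj(c,P): return cv2.projectPoints(np.array(P,float).reshape(-1,1,3),np.array(c["rvec"]),np.array(c["tvec"]),np.array(c["K"]),None)[0][:,0]
E
python3 - <<'E'
from h import *
c=manip.get_calibration("side")
f=lambda x,y,z:ray(c,((x+.5)/4.8-.5+265,(y+.5)/4.8-.5+200),z)*1000
z=np.round
C=[f(62,378,.022),f(250,562,.022),f(685,190,.022),f(492,58,.022)]
for p in C: print("corner",z(p,1))
print("len",np.linalg.norm(C[1]-C[2]),np.linalg.norm(C[0]-C[3]),"wid",np.linalg.norm(C[1]-C[0]),np.linalg.norm(C[2]-C[3]))
o=sum(C)/4; d=(C[2]+C[3]-C[0]-C[1]); d/=np.linalg.norm(d); a=np.degrees(np.arctan2(d[1],d[0]))
print("o",z(o,1),"yaw",a,"knob",z(o+35*d,1),"tab",z(o-85*d,1))
k=f(447,129,.0815); t=f(213,305,.085); m=f(507,173,.026); w=f(503,232,.0305)
k2=(o+35*d)
print("knobtop",z(k,1),"tabtop",z(t,1),"dist",np.linalg.norm((k-t)[:2]),np.degrees(np.arctan2(*(k-t)[1::-1])))
for n,p in(("mark",m),("ptr",w),("ptrtop",f(498,137,.0815))):
  for kk in(k,k2):
    v=p-kk; print(n,z(p,1),np.linalg.norm(v[:2]),np.degrees(np.arctan2(v[1],v[0])))
E
```

```text
corner [ 432.6 -255.9   22. ]
corner [ 458.  -357.2   22. ]
corner [ 693.4 -288.4   22. ]
corner [ 665.8 -188.2   22. ]
len 245.31012214271402 242.82265160119564 wid 104.41407198090701 103.92517621556604
o [ 562.4 -272.4   22. ] yaw 16.254157559576765 knob [ 596.  -262.6   22. ] tab [ 480.8 -296.2   22. ]
knobtop [ 593.3 -260.6   81.5] tabtop [ 475.7 -296.5   85. ] dist 123.00126726865831 16.967892187632657
mark [ 632.8 -249.9   26. ] 40.813892596003235 15.084516518191474
mark [ 632.8 -249.9   26. ] 38.83797450914124 19.054856062540516
ptr [ 611.8 -278.5   30.5] 25.753062150515838 -44.12717000877178
ptr [ 611.8 -278.5   30.5] 22.387387357801174 -45.153572838684966
ptrtop [ 608.1 -273.    81.5] 19.27983135314698 -40.18637636256821
ptrtop [ 608.1 -273.    81.5] 15.891863376694367 -40.793981811813296
```

The point checks agree with the stated sizes: tab to knob measures 123 mm (120 given), the mark radius 41 mm and the block about 244 x 104 mm. The block yaw is about 16.5°, the mark is at about 17° and the pointer at about -42°. Next I'll move above the knob.

```bash
python3 -m handwheel '[[38.7,32.7,-3,0,0,-6.1,1],[38.7,32.7,-3,0,0,-6.1,1],[38.7,32.7,-3,0,0,-6.1,1],[38.7,32.7,-3,0,0,-6.1,1],[38.7,32.7,-3,0,0,-6.1,1],[38.7,32.7,-3,0,0,-6.1,1],[38.7,32.7,-3,0,0,-6.1,1],[38.7,32.7,-3,0,0,-6.1,1],[38.7,32.7,-3,0,0,-6.1,1],[38.7,32.7,-3,0,0,-6.1,1]]' 40
python3 - <<'E'
from h import *
c=manip.get_calibration("wrist"); im=manip.snapshot("wrist"); cv2.imwrite("pics/w1.png",im[:,:,::-1]); np.savez("w1.npz",**c)
s=manip.sense(); print(s["tcp_pos"],s["tool_rot"],s["t"],s["q"])
E
```

```text
t: 1.35
tcp_pos: [0.5956, -0.2611, 0.2007]
tool_rot: [0.934, -0.357, -0.0, -0.0]
force: [0.1, -1.8, -0.7]
finger_gap: 1.002
gripper_force: 0.0
[ 0.60024854 -0.25622028  0.20039581] [ 0.93447288 -0.35602446  0.00121016 -0.00235924] 1.4 [-0.57671401  0.597466    1.39121814  0.00560885  1.15154466  1.7198255 ]
```

View pics/w1.png

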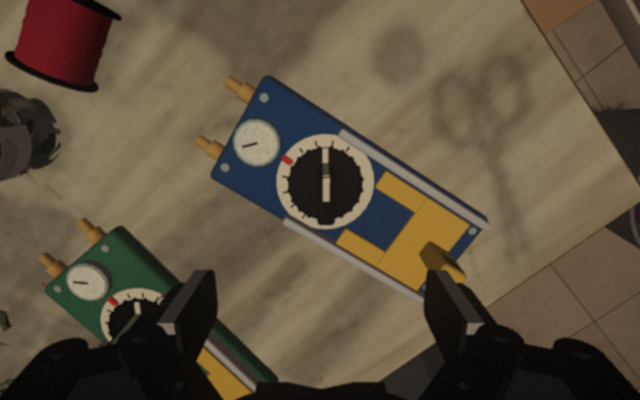

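The wrist view shows the blue dial centred near (325,182), the red mark at (287,160), the white line along column 326 and the tab at (440,262). The arm was still settling, so I'll retake it and enlarge.

Run:
```python
from h import *
for i in range(2):
    s=manip.sense();c=manip.get_calibration("wrist"); im=manip.snapshot("wrist")
    print(s["tcp_pos"],np.abs(s["qd"]).max())
cv2.imwrite("pics/w2.png",cv2.resize(im[100:300,240:500],None,fx=3,fy=3,interpolation=cv2.INTER_CUBIC)[:,:,::-1]); np.savez("w2.npz",**c)
R=cv2.Rodrigues(np.array(c["rvec"]))[0];print(-R.T@np.ravel(c["tvec"]),R[2])
hsv=cv2.cvtColor(im,cv2.COLOR_RGB2HSV)
def cen(m,lo): 
    n,l,st,ce=cv2.connectedComponentsWithStats(m.astype(np.uint8)); return [(st[i,4],ce[i]) for i in range(1,n) if st[i,4]>lo]
r=((hsv[...,0]<8)|(hsv[...,0]>172))&(hsv[...,1]>140)&(hsv[...,2]>70); r[:120]=0
print("red",cen(r,8))
```

```text
[ 0.60024854 -0.25622028  0.20039581] 0.270028549881703
[ 0.59777024 -0.25825805  0.20032448] 0.08847246740299805
[ 0.65556754 -0.30985692  0.34255494] [-0.22641871  0.20014893 -0.95324445]
red [(np.int32(61), array([290.75409836, 159.09836066])), (np.int32(51), array([114.49019608, 299.05882353]))]
```

View pics/w2.png

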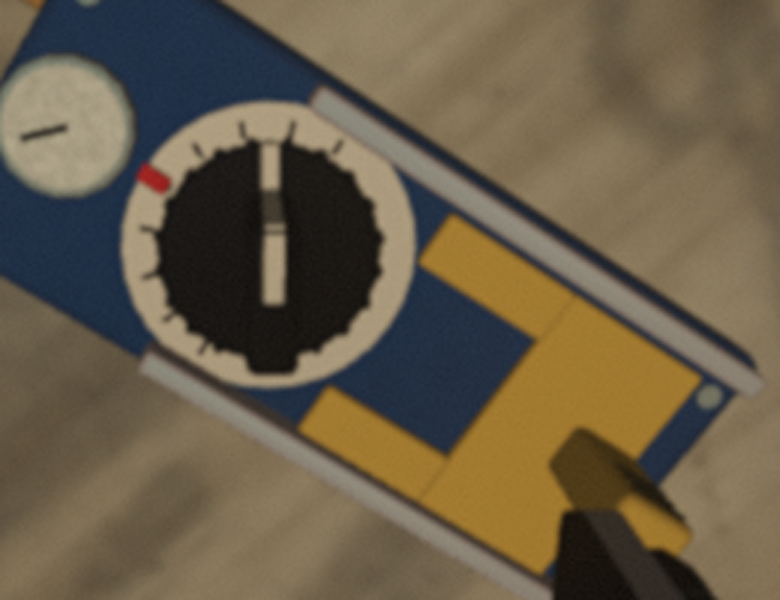

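Run:
```python
from h import *
c=dict(np.load("w2.npz"))
f=lambda x,y,z:ray(c,((x+.5)/3-.5+240,(y+.5)/3-.5+100),z)*1000
k=f(270,250,.0305); d=f(268,244,.0245); print("flange c",k,"dial c",d)
k=k.copy();k[:2]=(k[:2]+d[:2])/2
A=lambda v:np.degrees(np.arctan2(v[1],v[0]))
m=f(153,179,.0275); print("mark",m,np.hypot(*(m-k)[:2]),A(m-k),A(m-d))
a,b=f(270,143,.0305),f(271,190,.0305); print("flange line",A(a-b),A(a-k))
a,b,e=f(273,230,.0815),f(273,305,.0815),f(271,370,.0815); print("top line",a,b,A(a-b),"bar",np.linalg.norm(a-e),(a+e)/2)
for n,p in (("railU",(f(315,90,.034),f(757,378,.034))),("railL",(f(148,355,.034),f(545,580,.034)))): print(n,A(p[0]-p[1]))
```

```text
flange c [ 591.41553417 -264.34875816   30.5       ] dial c [ 592.00669332 -264.24478267   24.5       ]
mark [ 630.01808986 -252.00545666   27.5       ] 40.23059548616765 17.789544153333516 17.848089188614267
flange line -39.592092944365284 -41.232331036637255
top line [ 605.28529168 -275.69636946   81.5       ] [ 590.49765893 -262.94795545   81.5       ] -40.76461595812039 bar 37.15590079722701 [ 591.38512209 -263.37056212   81.5       ]
railU 16.42370565908936
railL 17.31676534115451
```

The knob axis is at (591.7, -264.0), the pointer at -40.8° and the mark at 17.8°, so it needs about +58.6°. I'll descend and grip.

```bash
python3 -m handwheel '[[-3,-2.2,-35,0,0,0.8,1],[0,0,-40,0,0,0,1],[0,0,-40,0,0,0,1],[0,0,-30,0,0,0,1],[0,0,-12,0,0,0,1],[0,0,0,0,0,0,0],[0,0,0,0,0,0,0],[0,0,0,0,0,0,0],[0,0,0,0,0,0,0],[0,0,0,0,0,0,0]]' 40
python3 -c "
from h import *
s=manip.sense();print(s['tcp_pos'],np.degrees(2*np.arctan2(s['tool_rot'][1],s['tool_rot'][0])))"
```

```text
t: 2.75
tcp_pos: [0.5928, -0.2643, 0.0456]
tool_rot: [0.937, -0.349, 0.001, -0.0]
force: [0.8, 2.2, 5.2]
finger_gap: 0.16
gripper_force: 42.3
[ 0.59283701 -0.26433717  0.04556712] -40.794202449779085
```

```bash
python3 -m handwheel '[[0,0,0,0,0,6,0],[0,0,0,0,0,7,0],[0,0,0,0,0,7,0],[0,0,0,0,0,7,0],[0,0,0,0,0,7,0],[0,0,0,0,0,7,0],[0,0,0,0,0,7,0],[0,0,0,0,0,6,0],[0,0,0,0,0,4.6,0],[0,0,0,0,0,0,0]]' 40
python3 -m handwheel '[[0,0,0,0,0,0,0],[0,0,0,0,0,0,0],[0,0,0,0,0,0,0],[0,0,0,0,0,0,1],[0,0,0,0,0,0,1],[0,0,0,0,0,0,1],[0,0,20,0,0,0,1],[0,0,40,0,0,0,1],[0,0,50,0,0,0,1],[0,0,50,0,0,0,1]]' 40
python3 -m handwheel '[[0,0,0,0,0,0,1],[0,0,0,0,0,0,1],[0,0,0,0,0,0,1],[0,0,0,0,0,0,1],[0,0,0,0,0,0,1],[0,0,0,0,0,0,1],[0,0,0,0,0,0,1],[0,0,0,0,0,0,1],[0,0,0,0,0,0,1],[0,0,0,0,0,0,1]]'
python3 - <<'E'
from h import *
s=manip.sense();c=manip.get_calibration("wrist"); im=manip.snapshot("wrist")
print(s['tcp_pos'],np.degrees(2*np.arctan2(s['tool_rot'][1],s['tool_rot'][0])))
p=proj(c,[[.5917,-.264,.03]])[0]; print(p)
x,y=int(np.clip(p[0]-130,0,380)),int(np.clip(p[1]-100,0,200)); print(x,y)
cv2.imwrite("pics/w3.png",cv2.resize(im[y:y+200,x:x+260],None,fx=3,fy=3,interpolation=cv2.INTER_CUBIC)[:,:,::-1]); np.savez("w3.npz",x=x,y=y,**c)
E
```

```text
t: 4.0
tcp_pos: [0.5935, -0.2614, 0.0456]
tool_rot: [0.988, 0.155, 0.002, -0.002]
force: [4.0, 8.9, 6.4]
finger_gap: 0.157
gripper_force: 42.6
t: 5.25
tcp_pos: [0.5916, -0.2649, 0.2072]
tool_rot: [0.988, 0.155, 0.0, 0.0]
force: [1.4, -0.1, -0.1]
finger_gap: 0.999
gripper_force: 0.0
t: 6.5
tcp_pos: [0.5918, -0.2646, 0.2044]
tool_rot: [0.988, 0.155, 0.0, 0.0]
force: [0.1, -0.5, 0.5]
finger_gap: 0.997
gripper_force: 0.0
[ 0.59176987 -0.2646484   0.20438765] 17.813158225387834
[318.90902304 180.29694984]
188 80
```

View pics/w3.png

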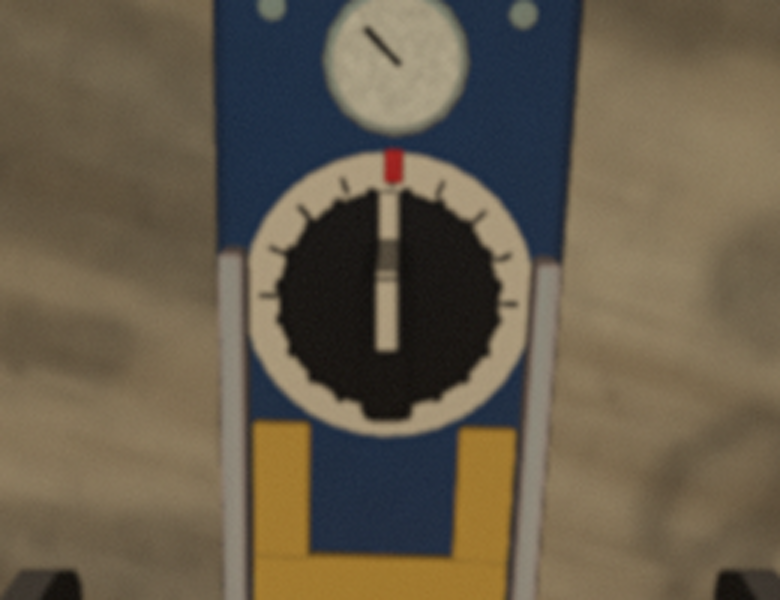

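The pointer line (388, 190 to 350) and the red mark (394,167) nearly line up. I'll measure what's left.

Run:
```python
from h import *
d=dict(np.load("w3.npz"));c=d;x0,y0=int(d["x"]),int(d["y"])
f=lambda x,y,z:ray(c,((x+.5)/3-.5+x0,(y+.5)/3-.5+y0),z)*1000
A=lambda v:np.degrees(np.arctan2(v[1],v[0]))
im=cv2.imread("pics/w3.png"); hsv=cv2.cvtColor(im,cv2.COLOR_BGR2HSV)
r=((hsv[...,0]<8)|(hsv[...,0]>172))&(hsv[...,1]>130)&(hsv[...,2]>70); ys,xs=np.nonzero(r); print("red",xs.mean(),ys.mean(),len(xs))
m=f(xs.mean(),ys.mean(),.0275)
g=im.max(2)
def line(ya,yb):
    P=[]
    for y in range(ya,yb,3):
        s=np.nonzero(g[y,360:420]>110)[0]
        if len(s): P.append((s.mean()+360,y))
    P=np.array(P); q=np.polyfit(P[:,1],P[:,0],1); return (np.polyval(q,ya),ya),(np.polyval(q,yb),yb)
for n,ya,yb,z in(("flange",198,236,.0305),("top",284,346,.0815)):
    a,b=line(ya,yb); print(n,a,b,A(f(*a,z)-f(*b,z)), f(*a,z))
# dark knob outline -> flange circle, white dial outline
dark=((g<60)).astype(np.uint8); dark=cv2.morphologyEx(dark,cv2.MORPH_CLOSE,np.ones((41,41)));n,l,st,ce=cv2.connectedComponentsWithStats(dark);i=l[300,340];print(st[i])
wh=((hsv[...,1]<100)&(g>110)).astype(np.uint8)
P=[]
for th in np.radians(np.r_[-150:-100:3,-80:-20:3,15:22,158:165,30:150:3]):
    u=np.array([np.cos(th),np.sin(th)])
    for rr in range(100,175):   # first blue/yellow after white
        x,y=(np.array([390,294])+rr*u).astype(int)
        if rr>120 and hsv[y,x,1]>120 and g[y,x]<110: P.append((x,y));break
W=np.array([f(x,y,.0245)[:2] for x,y in P])
q=np.linalg.lstsq(np.c_[2*W,np.ones(len(W))],(W**2).sum(1),rcond=None)[0];k=q[:2];print("dial",k,np.sqrt(q[2]+k@k),len(P))
print("mark",m,"about dial",A(m[:2]-k),"about 591.7,-264",A(m[:2]-[591.7,-264]),np.hypot(*(m[:2]-k)))
for x in(250,515):print(0)
print("yaw rails",A(f(228,250,.034)-f(236,590,.034)),A(f(547,262,.034)-f(524,590,.034)))
```

```text
red 393.3678929765886 165.52341137123747 598
flange (np.float64(388.5109890109892), 198) (np.float64(388.4065934065935), 236) 17.569554268250734 [ 621.16885119 -252.92441013   30.5       ]
top (np.float64(386.411255411255), 284) (np.float64(386.5454545454543), 346) 17.814982279507017 [ 607.50650227 -257.13166271   81.5       ]
[  214     0   312   555 43731]
dial [ 590.38259801 -262.65920023] 46.58899036229152 75
mark [ 630.24671117 -251.49720156   27.5       ] about dial 15.6423090778897 about 591.7,-264 17.970703054254727 41.39731551751342
0
0
yaw rails 16.46802851812373 16.329236146058825
```

The mark is at 15.6° and the pointer at 17.6° about the same axis, so the knob is about 2° too far. I'll regrip and turn it back 2°.

```bash
python3 -m handwheel '[[-1,2,-40,0,0,0,1],[0,0,-50,0,0,0,1],[0,0,-50,0,0,0,1],[0,0,-18,0,0,0,1],[0,0,0,0,0,0,1],[0,0,0,0,0,0,0],[0,0,0,0,0,0,0],[0,0,0,0,0,0,0],[0,0,0,0,0,0,0],[0,0,0,0,0,-2,0]]' 40
python3 -m handwheel '[[0,0,0,0,0,0,0],[0,0,0,0,0,0,0],[0,0,0,0,0,0,0],[0,0,0,0,0,0,1],[0,0,0,0,0,0,1],[0,0,0,0,0,0,1],[0,0,20,0,0,0,1],[0,0,40,0,0,0,1],[0,0,50,0,0,0,1],[0,0,50,0,0,0,1]]' 40
python3 -m handwheel '[[-29,-8.5,0,0,0,0,1],[-29,-8.5,0,0,0,0,1],[-29,-8.5,0,0,0,0,1],[-29,-8.5,0,0,0,0,1],[0,0,0,0,0,0,1],[0,0,0,0,0,0,1],[0,0,0,0,0,0,1],[0,0,0,0,0,0,1],[0,0,0,0,0,0,1],[0,0,0,0,0,0,1]]'
python3 - <<'E'
from h import *
s=manip.sense();c=manip.get_calibration("wrist"); im=manip.snapshot("wrist")
print(s['tcp_pos'],np.degrees(2*np.arctan2(s['tool_rot'][1],s['tool_rot'][0])))
cv2.imwrite("pics/w4.png",cv2.resize(im[:330,190:470],None,fx=1.8,fy=1.8,interpolation=cv2.INTER_CUBIC)[:,:,::-1]); np.savez("w4.npz",im=im,**c)
E
```

```text
t: 7.8
tcp_pos: [0.5908, -0.2621, 0.0472]
tool_rot: [0.991, 0.137, 0.0, -0.0]
force: [0.1, 2.2, 6.8]
finger_gap: 0.159
gripper_force: 40.9
t: 9.05
tcp_pos: [0.5908, -0.2627, 0.2092]
tool_rot: [0.991, 0.137, 0.0, 0.0]
force: [0.7, 0.1, -0.0]
finger_gap: 1.0
gripper_force: 0.0
t: 10.3
tcp_pos: [0.4749, -0.2965, 0.2062]
tool_rot: [0.99, 0.138, -0.0, -0.0]
force: [0.8, -0.5, -0.1]
finger_gap: 0.997
gripper_force: 0.0
[ 0.47490174 -0.29647167  0.20615326] 15.831898714615273
```

View pics/w4.png

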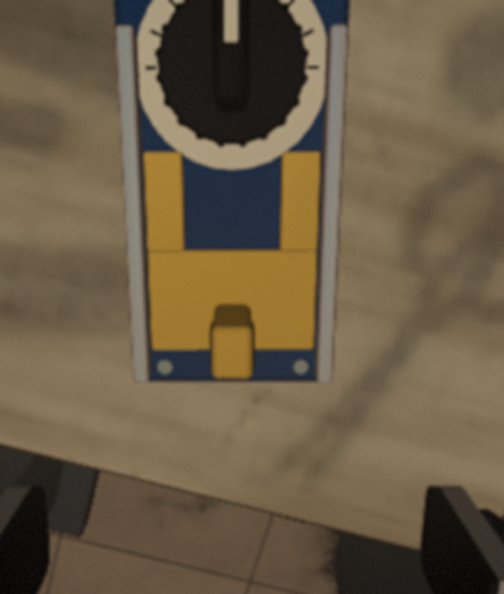

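The tab top is centred at about (319,195) in full-picture pixels, square to the gripper. Before locking I'll step back 50 mm and check the knob numerically.

```bash
python3 -m handwheel '[[29,8.5,0,0,0,0,1],[29,8.5,0,0,0,0,1],[29,8.5,0,0,0,0,1],[0,0,0,0,0,0,1],[0,0,0,0,0,0,1],[0,0,0,0,0,0,1],[0,0,0,0,0,0,1],[0,0,0,0,0,0,1],[0,0,0,0,0,0,1],[0,0,0,0,0,0,1]]'
python3 - <<'E'
from h import *
A=lambda v:np.degrees(np.arctan2(v[1],v[0]))
w=dict(np.load("w4.npz")); print("tab",ray(w,(318.9,195.5),.085)*1000)
s=manip.sense();c=manip.get_calibration("wrist"); im=manip.snapshot("wrist"); print(s["tcp_pos"])
hsv=cv2.cvtColor(im,cv2.COLOR_RGB2HSV); g=im.max(2)
r=((hsv[...,0]<8)|(hsv[...,0]>172))&(hsv[...,1]>130)&(hsv[...,2]>70)
pm=proj(c,[[.6303,-.2515,.0275]])[0].astype(int);print(pm)
M=np.zeros_like(r);M[max(pm[1]-15,0):pm[1]+15,pm[0]-15:pm[0]+15]=1
ys,xs=np.nonzero(r&M); m=ray(c,(xs.mean(),ys.mean()),.0275)*1000; print("red px",xs.mean(),ys.mean(),len(xs),m)
cv2.imwrite("pics/w5.png",cv2.resize(im[max(pm[1]-30,0):pm[1]+110,pm[0]-80:pm[0]+80],None,fx=4,fy=4,interpolation=cv2.INTER_CUBIC)[:,:,::-1]);print(max(pm[1]-30,0),pm[0]-80)
def ctr(y,x0):
    s=g[y,x0-9:x0+10].astype(float); s-=s.min(); s[s<.5*s.max()]=0; return (s*np.arange(x0-9,x0+10)).sum()/s.sum()
for n,z,ra,rb in(("fl",.0305,24,32),("top",.0815,3,18)):
    for rr in np.linspace(ra,rb,4):
        p=proj(c,[[.5906+rr/1000*.962,-.2625+rr/1000*.273,z]])[0]; y=int(round(p[1])); x=ctr(y,int(round(p[0])))
        q=ray(c,(x,y),z)*1000; print(n,round(x,1),y,q[:2])
E
```

```text
t: 11.6
tcp_pos: [0.5617, -0.2712, 0.2064]
tool_rot: [0.991, 0.137, 0.0, 0.0]
force: [0.3, 0.3, -0.0]
finger_gap: 1.002
gripper_force: 0.0
tab [ 475.826794   -295.69896549   85.        ]
[ 0.56169673 -0.27118704  0.20635248]
[319  98]
red px 319.4347826086956 98.7536231884058 69 [ 630.09753579 -251.62772507   27.5       ]
68 239
fl 319.0 119 [ 613.85900364 -255.85243801]
fl 319.0 116 [ 616.29468529 -255.17079312]
fl 319.0 113 [ 618.71410831 -254.47748698]
fl 319.1 110 [ 621.14666927 -253.87559392]
top 319.1 153 [ 593.52734194 -261.7807541 ]
top 319.1 146 [ 598.55824942 -260.36162464]
top 319.0 140 [ 602.81148973 -259.11651363]
top 319.0 133 [ 607.73267619 -257.72495613]
```

View pics/w5.png

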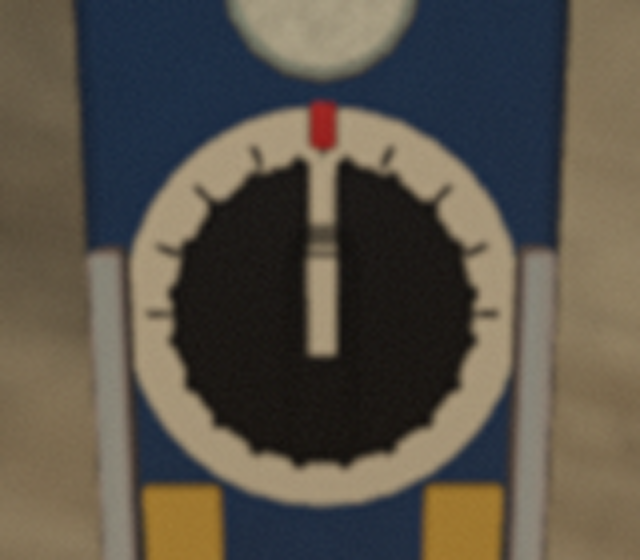

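The pointer and mark are both at column 319, so the knob is set. Next I'll grip the tab at (475.8, -295.7).

```bash
python3 -m handwheel '[[-43,-12.3,0,0,0,0,1],[-43,-12.3,0,0,0,0,1],[0,0,-40,0,0,0,1],[0,0,-50,0,0,0,1],[0,0,-50,0,0,0,1],[0,0,-18,0,0,0,1],[0,0,0,0,0,0,1],[0,0,0,0,0,0,0],[0,0,0,0,0,0,0],[0,0,0,0,0,0,0]]' 40
python3 -m handwheel '[[0,0,0,0,0,0,0],[0,0,0,0,0,0,0],[9.6,2.8,0,0,0,0,0],[9.6,2.8,0,0,0,0,0],[9.6,2.8,0,0,0,0,0],[9.6,2.8,0,0,0,0,0],[9.6,2.8,0,0,0,0,0],[4.8,1.4,0,0,0,0,0],[0,0,0,0,0,0,0],[0,0,0,0,0,0,0]]' 40
```

```text
t: 12.9
tcp_pos: [0.4764, -0.2962, 0.0496]
tool_rot: [0.99, 0.138, 0.001, 0.001]
force: [-0.4, -0.4, -0.8]
finger_gap: 0.382
gripper_force: 0.0
t: 14.15
tcp_pos: [0.5287, -0.2799, 0.0493]
tool_rot: [0.99, 0.138, 0.0, -0.0]
force: [0.6, 2.2, 4.6]
finger_gap: 0.206
gripper_force: 40.1
```

```bash
python3 -m handwheel '[[1,0.3,0,0,0,0,0],[1,0.3,0,0,0,0,0],[0,0,0,0,0,0,0],[0,0,0,0,0,0,0],[0,0,0,0,0,0,0],[0,0,0,0,0,0,0],[0,0,0,0,0,0,0],[0,0,0,0,0,0,0],[0,0,0,0,0,0,0],[0,0,0,0,0,0,0]]'
python3 -m handwheel '[[1,0.3,0,0,0,0,0],[1,0.3,0,0,0,0,0],[0,0,0,0,0,0,0],[0,0,0,0,0,0,0],[0,0,0,0,0,0,0],[0,0,0,0,0,0,0],[0,0,0,0,0,0,0],[0,0,0,0,0,0,0],[0,0,0,0,0,0,0],[0,0,0,0,0,0,0]]'
```

```text
t: 15.4
tcp_pos: [0.5287, -0.2798, 0.0493]
tool_rot: [0.99, 0.138, -0.002, -0.0]
force: [-5.7, -1.2, 6.3]
finger_gap: 0.205
gripper_force: 40.4
t: 16.65
tcp_pos: [0.5288, -0.2797, 0.0493]
tool_rot: [0.99, 0.138, -0.003, -0.001]
force: [-11.2, -2.7, 8.4]
finger_gap: 0.21
gripper_force: 40.7
```

The force rises while the position stays put, so the lock is at its stop. I'll release, lift and check.

```bash
python3 -m handwheel '[[-3,-0.9,0,0,0,0,0.21],[0,0,0,0,0,0,1],[0,0,0,0,0,0,1],[0,0,0,0,0,0,1],[0,0,20,0,0,0,1],[0,0,40,0,0,0,1],[0,0,50,0,0,0,1],[0,0,50,0,0,0,1],[0,0,0,0,0,0,1],[0,0,0,0,0,0,1]]'
python3 -m handwheel '[[0,0,0,0,0,0,1],[0,0,0,0,0,0,1],[0,0,0,0,0,0,1],[0,0,0,0,0,0,1],[0,0,0,0,0,0,1],[0,0,0,0,0,0,1],[0,0,0,0,0,0,1],[0,0,0,0,0,0,1],[0,0,0,0,0,0,1],[0,0,0,0,0,0,1]]'
python3 - <<'E'
from h import *
c=manip.get_calibration("wrist"); im=manip.snapshot("wrist"); print(manip.sense()["tcp_pos"])
for P in((.5288,-.2797,.085),(.5906,-.2625,.0815),(.6301,-.2516,.0275)): print(proj(c,[P])[0])
cv2.imwrite("pics/w6.png",cv2.resize(im[30:250,200:440],None,fx=2.7,fy=2.7,interpolation=cv2.INTER_CUBIC)[:,:,::-1]); np.savez("w6.npz",**c)
E
```

```text
t: 17.9
tcp_pos: [0.5291, -0.2795, 0.2078]
tool_rot: [0.99, 0.138, -0.0, -0.0]
force: [-0.1, 0.5, 0.1]
finger_gap: 1.002
gripper_force: 0.0
t: 19.15
tcp_pos: [0.5295, -0.28, 0.2083]
tool_rot: [0.99, 0.138, 0.0, 0.0]
force: [-0.4, 0.4, 0.2]
finger_gap: 0.998
gripper_force: 0.0
[ 0.52951954 -0.2800063   0.20830241]
[318.85052466 196.89765067]
[319.25779136 111.03249498]
[319.72151616  57.17765722]
```

View pics/w6.png

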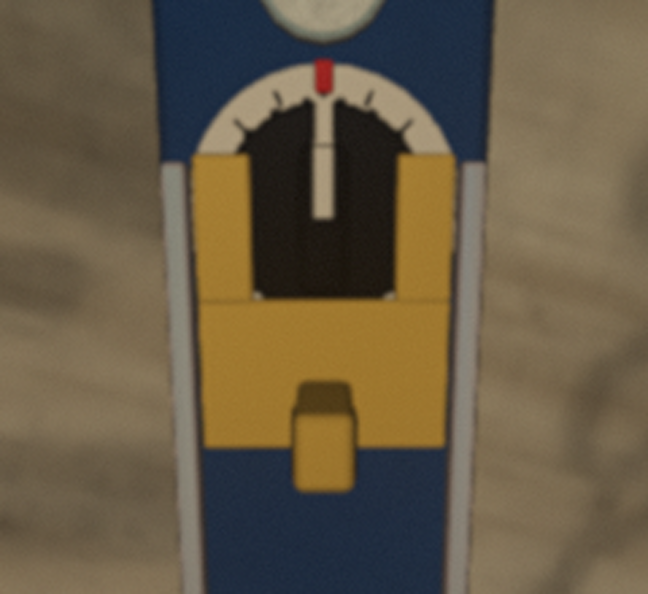

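The pointer still lines up with the mark at column 322. The tab is at (324,452), about 64 mm from the knob's axis (65 mm is fully home), and the gripper is clear.

```bash
python3 -c "
from station import manip
print(manip.sign_off())"
```

```text
the job is handed in; nothing more can be done
None
```

The blue regulator's knob is set to the red mark, its yellow lock is pushed home against its stop, the green regulator wasn't touched, and the job was handed in at about 19 s.

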